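# Clear the pottery table after class

### The arm

A 7-joint arm with a two-finger parallel gripper is mounted at the origin on the work surface. World frame = base frame: x ahead of the robot, y to its left, z up, the work surface at z = 0. Lengths are in m, angles in rad, forces in N, time in s.
With the tool pointing down it reaches from about 0.425 to 0.875 m from the base axis. Payload 4.7 kg.
Tool frame: the origin (TCP) lies midway between the tips of the shut fingers; the grasp point (between the pads) lies 19 mm behind it; z points along the fingers, y is the direction in which the jaws open and shut (so a half turn about z gives the same grasp; the last joint's range is limited). The gripper opens to 87 mm and grips with 3 to 60 N. Pads are 19 mm wide; open, the fingers measure 117 mm over their backs; the gripper's body (75 mm by 190 mm) begins 51 mm behind the grasp point.
Start: joints at [1.292, 0.321, -0.07, 1.45, 0.023, 1.371, -0.057], TCP at [0.188, -0.622, 0.223] pointing down, gripper open.
Joint ranges: [-2.86, 2.86], [-0.3, 2.09], [-1.38, 1.24], [0.06, 2.45], [-1.56, 4.7], [0.09, 2.05], [-2.69, 2.69]. Speed limits (rad/s): [2.57, 2.57, 3.14, 3.14, 3.14, 3.14, 3.14].

### API

Orientations are given as a rotation vector (axis times angle).
In Python, from bench import get_state, eyes, job gives the robot as it stands. The module is installed in compiled form; this text tells all that it offers.
- The arm moves only by the shell command python3 -m jog 'ROWS' [FORCE]. ROWS is JSON, a list that holds one entry, the list of rows, each a list of 5 numbers: the opening, from 0 (shut) to 1 (fully open), then the shift along the tool's x, y, z in units of 40 mm (1.0 is 40 mm), then the turn about the tool's z in units of 5 degrees (1.0 is 5 degrees). In form: [[[jaw, dx, dy, dz, turn], ...]]. A call has 1 to 10 rows; each row shifts and turns the commanded pose from where the row before left it, along the tool's axes as they then stand; what a row does not reach is not made up. A row lasts 1/8 s, in which the tool goes at most 62.5 mm and 10.7 degrees, less where a joint would pass 70% of its speed; a pose out of reach is approached as far as the arm can. A call is refused whole if a number of a shift passes 1 or a number of a turn 1, either way. A call with a gripper value outside its range is refused whole. The fingers move at their own pace and stop on an object; FORCE is the grip in N (left out, the last holds). Time passes only in rows, so rows that do not move let the fingers close. It gives the time, the measured TCP pose, the force and the opening at its end, in the units of the state.
- get_state(): the state, without advancing time (a new reading comes with each control period).
- eyes.get_image(name): name is "side" or "top" or "wrist"; returns (picture, depth): 384x512x3 uint8, red, green, blue; 384x512 float32, m along the optical axis (not along the pixel's ray), 0 where there is no reading.
- eyes.camera_params(name): a dict with "camera_matrix" (3x3 intrinsics, pixels), "pose" (4x4, takes a point from camera to world coordinates); the wrist camera has in their place "mount" (4x4, takes a point from camera to tool coordinates, whose origin is the TCP and whose axes are the flange's). Camera axes: x right, y down, z forward; pixel columns grow to the right and rows downward; lengths in m; the calibration is good to about 2 mm. A picture is of the moment at which its call begins: read the wrist's pose just before it. camera_params takes no time and is no camera call.
- job.close_job(): hands the job in, once; it reports no verdict.
The state is a dict: "time": time; "joint_positions": joint angles; "qd": joint speeds; "joint_torque": joint torques, N m; "position": TCP position; "tool_rot": TCP orientation; "ft_force": force on the tool from outside, world axes, zero at the start; "torque": the same for the moment, N m; "grip_width": opening from 0.0 (shut) to 1.0 (fully open).
Only numpy, scipy, OpenCV 4.12 (cv2) and the standard library are available. Lean on these libraries where they do the work, as an engineer would, in place of code of your own. Each camera call takes 0.05 s, during which the arm holds its last target. There are 200 camera calls.

### The job

Class is over: put the five things lying on the pottery table away. The two rolling-pin rings go flat over the post of the ring stand, the large green one at the bottom and the small yellow one on top of it; the blue jar stands upright in the tray with the blue floor, the orange jar upright in the tray with the orange floor, and the wooden stamp upright, as it stands now, in the cork-floored tray. Never tip the jars over or drop them into place - set them down - and leave the blue mug where it is.

Things in the scene. Friction and masses are not known exactly. Their poses are not given: they have to be found in the camera images.
- ring_large_mid (a point): centre (half-way up, in the middle of the hole) of the large green rolling-pin ring: a flat plastic ring, outer diameter 60 mm, hole 26 mm, 22 mm thick, lying flat on the table at the start; about 60 g; z is up along its axis
- ring_small_mid (a point): centre (half-way up, in the middle of the hole) of the small yellow rolling-pin ring: a flat plastic ring, outer diameter 44 mm, hole 26 mm, 18 mm thick, lying flat on the table at the start; about 30 g; z is up along its axis
- jar_blue_mid (a point): centre (half-way up) of the blue glaze jar: an upright round jar, 46 mm in diameter and 62 mm tall overall, blue and a blue lid of the same diameter and a white paper band round it; about 130 g; z is up along its axis, it stands on the table at the start
- jar_orange_mid (a point): centre (half-way up) of the orange glaze jar: an upright round jar, 46 mm in diameter and 62 mm tall overall, orange and a orange lid of the same diameter and a white paper band round it; about 130 g; z is up along its axis, it stands on the table at the start
- stamp_mid (a point): centre (half-way up) of the wooden clay stamp: a dark round foot 42 mm in diameter and 12 mm high with a straight round handle, 26 mm in diameter, rising from it to 62 mm overall; stands upright on its foot; about 60 g; z is up along its axis
- ring_stand: ring stand fixed to the table: a light wooden disc 70 mm in diameter and 8 mm high with an upright steel post at its centre, 14 mm in diameter, its tapered tip 58 mm above the table; origin: centre of the underside on the table, z up along the post
- tray_blue: white-painted square tray fixed to the table, whose floor is blue; 80 mm square outside, 70 mm square inside, walls 5 mm thick and 18 mm high over the table, inner floor 5 mm above the table, open on top; origin: centre of its underside on the table, x and y along its sides, z up
- tray_orange: white-painted square tray fixed to the table, whose floor is orange; 80 mm square outside, 70 mm square inside, walls 5 mm thick and 18 mm high over the table, inner floor 5 mm above the table, open on top; origin: centre of its underside on the table, x and y along its sides, z up
- tray_cork: dark wooden square tray fixed to the table, whose floor is brown cork; 80 mm square outside, 70 mm square inside, walls 5 mm thick and 18 mm high over the table, inner floor 5 mm above the table, open on top; origin: centre of its underside on the table, x and y along its sides, z up
- mug: blue ceramic mug, a bystander to be left alone: 76 mm across the rim, 85 mm tall, with a handle on its own +y side, standing loose on the table beside the trays; origin: centre of its underside

How it is judged:
At the end, for the whole second after the job is handed in: Rings level over the post (within 10 mm), green on the disc, yellow on it (height 4 mm); each jar in its colour's tray (18 mm of centre), stamp in the cork tray (21 mm), all on the floor (4 mm) and upright (0.1 rad); all five at rest; mug standing within 30 mm of its start (horizontal distance between each of ring_large_mid, ring_small_mid and ring_stand below 0.01 m and z of ring_large_mid in the frame of ring_stand between 0.015 and 0.023 m and angle between each of ring_large_mid, ring_small_mid, jar_blue_mid, jar_orange_mid, stamp_mid's own z axis and vertical below 0.1 rad and z of ring_small_mid in the frame of ring_stand between 0.035 and 0.043 m and horizontal distance between jar_blue_mid and tray_blue below 0.018 m and z of jar_blue_mid in the frame of tray_blue between 0.032 and 0.04 m and horizontal distance between jar_orange_mid and tray_orange below 0.018 m and z of jar_orange_mid in the frame of tray_orange between 0.032 and 0.04 m and horizontal distance between stamp_mid and tray_cork below 0.021 m and z of stamp_mid in the frame of tray_cork between 0.032 and 0.04 m and distance of mug from where it was at the start of the episode below 0.03 m and angle between mug's own z axis and vertical below 0.15 rad and linear speed of each of ring_large, ring_small, jar_blue, jar_orange, stamp below 0.02 m/s and angular speed of each of ring_large, ring_small, jar_blue, jar_orange, stamp below 0.2 rad/s); the robot touches nothing.
It fails at once if the blue jar is tipped by more than 0.6 rad (angle between jar_blue_mid's own z axis and vertical above 0.6 rad).
It fails at once if the orange jar is tipped by more than 0.6 rad (angle between jar_orange_mid's own z axis and vertical above 0.6 rad).
It fails at once if the blue jar is dropped (falls free, touched by nothing, at more than 0.6 m/s, which takes a drop of about 2 cm) (contact force between jar_blue and anything else below 0.02 N and linear speed of jar_blue above 0.6 m/s).
It fails at once if the orange jar is dropped (falls free, touched by nothing, at more than 0.6 m/s, which takes a drop of about 2 cm) (contact force between jar_orange and anything else below 0.02 N and linear speed of jar_orange above 0.6 m/s).
It fails at once if the mug is moved by more than 30 mm or tipped (distance of mug from where it was at the start of the episode above 0.03 m or angle between mug's own z axis and vertical above 0.4 rad).
It also fails if it takes over 128 s, if anything falls off the work surface, if the arm or the gripper's body presses on something with over 40 N, if the wrist force passes 120 N, or if a joint passes its speed limit or range.

## Working session

There is one attempt and no reset: what is moved stays moved. The work goes in short steps, Python scripts to look and compute and a shell command to move; the robot and the scene stay as the last step left them, time stands still between calls to the robot, and variables do not carry over. Pictures are saved under pics/ and viewed, about 12 in all and at most 16, crops included, and the job is handed in when it is done.

```bash
mkdir -p pics; python3 - <<'E'
from bench import get_state, eyes
import cv2,numpy as np
print({k:np.round(v,3).tolist() for k,v in get_state().items()})
for n in ['top','side']:
    im,d=eyes.get_image(n); cv2.imwrite(f'pics/{n}0.png',im[:,:,::-1]); np.savez(f'{n}0.npz',im=im,d=d)
    p=eyes.camera_params(n); print(n,np.round(p['camera_matrix'],1).tolist(),np.round(p['pose'],3).tolist())
print(np.round(eyes.camera_params('wrist')['mount'],3).tolist())
E
```

```text
{'time': 0.0, 'joint_positions': [1.292, 0.322, -0.07, 1.452, 0.023, 1.371, -0.057], 'qd': [0.001, 0.001, -0.0, -0.0, 0.002, 0.002, 0.001], 'joint_torque': [-0.0, -49.129, -0.404, -31.253, -0.064, 0.044, 0.0], 'position': [0.187, -0.622, 0.222], 'tool_rot': [-3.106, -0.458, 0.001], 'ft_force': [-0.121, 0.213, -0.247], 'torque': [0.027, -0.001, -0.043], 'grip_width': 1.002}
top [[352.5, 0.0, 251.0], [0.0, 352.5, 195.2], [0.0, 0.0, 1.0]] [[-0.023, -0.991, 0.132, 0.431], [-1.0, 0.026, 0.015, 0.042], [-0.019, -0.131, -0.991, 0.983], [0.0, 0.0, 0.0, 1.0]]
side [[422.7, 0.0, 250.2], [0.0, 422.7, 185.7], [0.0, 0.0, 1.0]] [[0.999, -0.029, 0.025, 0.5], [-0.037, -0.552, 0.833, -0.862], [-0.011, -0.833, -0.553, 0.646], [0.0, 0.0, 0.0, 1.0]]
[[-0.001, -0.958, -0.288, 0.08], [1.0, -0.001, -0.001, 0.001], [0.0, -0.288, 0.958, -0.161], [0.0, 0.0, 0.0, 1.0]]
```

View pics/top0.png

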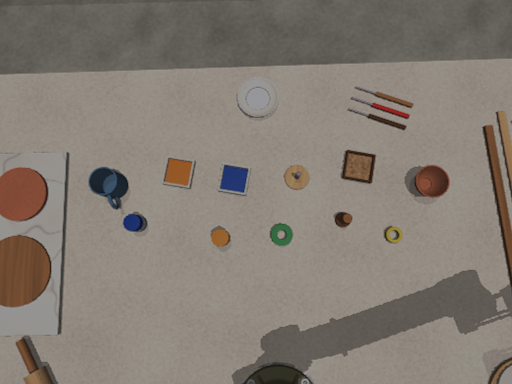

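View pics/side0.png

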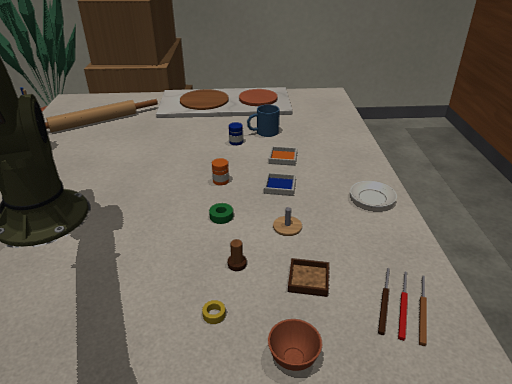

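The top view shows the mug at (104,182), blue jar (133,222) close to its handle, orange tray (179,173), blue tray (234,180), stand (297,177), cork tray (359,167), green ring (281,234), orange jar (220,238), stamp (344,219) and yellow ring (393,235). The side view agrees. Next I'll measure them.

```bash
cat >h.py <<'E'
import numpy as np,cv2
from bench import get_state,eyes
from scipy.spatial.transform import Rotation as R
def cloud(d,K,T):
    v,u=np.mgrid[:d.shape[0],:d.shape[1]]
    P=np.stack([(u-K[0,2])/K[0,0]*d,(v-K[1,2])/K[1,1]*d,d],-1)
    W=P@T[:3,:3].T+T[:3,3]; W[d<=0]=np.nan; return W
def wrist_T():
    s=get_state();T=np.eye(4);T[:3,:3]=R.from_rotvec(s['tool_rot']).as_matrix();T[:3,3]=s['position']
    return T
def wrist(name=None):
    T=wrist_T(); im,d=eyes.get_image('wrist'); p=eyes.camera_params('wrist')
    if name: cv2.imwrite(f'pics/{name}.png',im[:,:,::-1])
    return im,cloud(d,np.array(p['camera_matrix']),T@np.array(p['mount']))
def box(W,c,r,lo,hi):
    m=(np.hypot(W[...,0]-c[0],W[...,1]-c[1])<r)&(W[...,2]>lo)&(W[...,2]<hi)
    return m,W[m]
def circ(P):
    c,r=cv2.minEnclosingCircle(P[:,:2].astype(np.float32)); return np.round([*c,r],4)
E
python3 - <<'E'
from h import *
p=eyes.camera_params('top');z=np.load('top0.npz')
W=cloud(z['d'],np.array(p['camera_matrix']),np.array(p['pose']))
S={'mug':(104,182,.06,.075,.1),'jb':(133,222,.04,.05,.075),'jo':(220,238,.04,.05,.075),'stamp':(344,219,.03,.05,.075),'green':(281,234,.045,.015,.03),'yel':(393,235,.04,.01,.03),'stand':(297,177,.05,.004,.014),'post':(297,175,.03,.03,.07),'to':(179,173,.07,.012,.03),'tb':(234,180,.07,.012,.03),'tc':(359,167,.07,.012,.03),'bowl':(431,181,.07,.03,.12)}
for k,(u,v,r,lo,hi) in S.items():
    c=np.nanmean(W[v-2:v+3,u-2:u+3].reshape(-1,3),0)
    m,P=box(W,c,r,lo,hi)
    if len(P)<3: print(k,c,len(P));continue
    a=cv2.minAreaRect((P[:,:2]*1000).astype(np.float32))
    print(k,np.round(c,3),len(P),'circ',circ(P),'zmed %.3f'%np.median(P[:,2]),'mean',np.round(P.mean(0)[:2],4), np.round(np.r_[a[0],a[1],a[2]],1) if k[0]=='t' else '')
T=wrist_T();print(np.round(T,3).tolist())
E
```

```text
mug [0.609 0.472 0.007] 128 circ [0.5989 0.4421 0.0377] zmed 0.083 mean [0.6036 0.457 ] 
jb [0.491 0.369 0.061] 252 circ [0.4902 0.3715 0.0233] zmed 0.061 mean [0.4897 0.3705] 
jo [0.444 0.14  0.061] 244 circ [0.445  0.1401 0.0228] zmed 0.061 mean [0.445  0.1398] 
stamp [ 0.485 -0.185  0.057] 81 circ [ 0.4871 -0.1932  0.0126] zmed 0.061 mean [ 0.4867 -0.1927] 
green [ 0.452 -0.023 -0.001] 309 circ [ 0.4499 -0.0236  0.0296] zmed 0.021 mean [ 0.4499 -0.0233] 
yel [ 0.441 -0.331 -0.   ] 153 circ [ 0.4424 -0.3277  0.0219] zmed 0.017 mean [ 0.4424 -0.3271] 
stand [ 0.605 -0.07   0.03 ] 430 circ [ 0.608  -0.0785  0.0405] zmed 0.007 mean [ 0.6084 -0.0726] 
post [ 0.609 -0.069  0.04 ] 29 circ [ 0.609  -0.0718  0.0066] zmed 0.054 mean [ 0.6079 -0.0712] 
to [0.63  0.26  0.004] 225 circ [0.6322 0.2602 0.0551] zmed 0.017 mean [0.6318 0.2601] [632.  259.7  81.1  80.   78.7]
tb [0.606 0.104 0.004] 216 circ [0.6078 0.1033 0.055 ] zmed 0.017 mean [0.6081 0.1034] [608.  103.2  80.2  80.8  78.7]
tc [ 0.634 -0.248  0.004] 241 circ [ 0.6333 -0.2464  0.0551] zmed 0.017 mean [ 0.634  -0.2465] [ 634.3 -246.7   81.2   80.8   78.6]
bowl [ 0.588 -0.444  0.007] 385 circ [ 0.5805 -0.4276  0.0451] zmed 0.045 mean [ 0.584  -0.4379] 
[[0.957, 0.289, -0.001, 0.187], [0.289, -0.957, 0.002, -0.622], [-0.0, -0.002, -1.0, 0.222], [0.0, 0.0, 0.0, 1.0]]
```

```bash
cat >to.py <<'E'
# usage: to.py x y z -> shift needed, in tool axes, units of 40 mm; and total rows split
import sys
from h import *
T=wrist_T();s=get_state();g=np.array([float(a) for a in sys.argv[1:4]])
u=T[:3,:3].T@(g-T[:3,3])/.04
n=int(np.ceil(np.abs(u).max()/.95))
print('units',np.round(u,2),'rows',n,'each',np.round(u/max(n,1),3),'t',s['time'],'pos',np.round(T[:3,3],4),'q',np.round(s['joint_positions'],2))
E
python3 -m jog '[[[1,0.84,-0.508,0.12,0],[1,0.84,-0.508,0.12,0],[1,0.84,-0.508,0.12,0],[1,0.84,-0.508,0.12,0],[1,0.84,-0.508,0.12,0],[1,0.84,-0.508,0.12,0],[1,0.84,-0.508,0.12,0],[1,0.84,-0.508,0.12,0],[1,0.84,-0.508,0.12,0],[1,0.84,-0.508,0.12,0]]]' 20; python3 to.py 0.45 -0.0235 0.15
```

```text
time: 1.35
position: [0.4511, -0.3297, 0.174]
tool_rot: [-3.108, -0.458, 0.001]
ft_force: [-0.6, -0.9, -0.7]
grip_width: 0.999
units [ 2.18 -7.34  0.6 ] rows 8 each [ 0.273 -0.917  0.075] t 1.35 pos [ 0.4511 -0.3297  0.174 ] q [ 0.88  0.17 -0.33  1.74  0.06  1.24 -0.74]
```

```bash
python3 -m jog '[[[1,0.273,-0.917,0.075,0],[1,0.273,-0.917,0.075,0],[1,0.273,-0.917,0.075,0],[1,0.273,-0.917,0.075,0],[1,0.273,-0.917,0.075,0],[1,0.273,-0.917,0.075,0],[1,0.273,-0.917,0.075,0],[1,0.273,-0.917,0.075,0],[1,0,0,0,0]]]'; python3 - <<'E'
from h import *
im,W=wrist('w1')
m,P=box(W,(.45,-.0235),.045,.015,.03);print('green',len(P),circ(P),P.mean(0),np.median(P[:,2]))
E
python3 to.py 0.45 -0.0235 0.004
```

```text
time: 2.48
position: [0.4491, -0.0215, 0.1502]
tool_rot: [-3.106, -0.467, 0.001]
ft_force: [-0.1, 0.0, 0.0]
grip_width: 0.998
green 2738 [ 0.4523 -0.0228  0.03  ] [ 0.45337199 -0.0224046   0.02058126] 0.020688605656803333
units [0.02 0.   3.66] rows 4 each [0.005 0.    0.914] t 2.525 pos [ 0.4492 -0.0237  0.1503] q [ 0.61 -0.04 -0.6   2.   -0.02  1.17 -1.25]
```

View pics/w1.png

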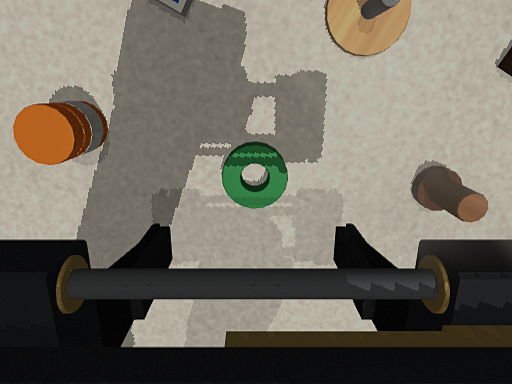

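The wrist view shows the green ring at (255,175), midway between the fingers, and the wrist and top cameras agree to 2 mm. I'll descend and grip.

```bash
python3 -m jog '[[[1,0.03,0.01,0.9,0],[1,0.02,0,0.9,0],[1,0,0,0.9,0],[1,0,0,0.6,0],[1,0,0,0.32,0],[0,0,0,0,0],[0,0,0,0,0],[0,0,0,0,0],[0,0,0,0,0],[0,0,0,0,0]]]' 20; python3 to.py 0.6085 -0.0715 0.1
```

```text
time: 3.78
position: [0.4524, -0.0246, 0.0066]
tool_rot: [3.107, 0.458, 0.002]
ft_force: [-1.3, 1.1, 6.4]
grip_width: 0.691
units [ 3.4   2.25 -2.33] rows 4 each [ 0.85   0.563 -0.582] t 3.775 pos [ 0.4524 -0.0246  0.0066] q [ 0.57  0.18 -0.6   2.13  0.14  0.86 -1.4 ]
```

```bash
python3 -m jog '[[[0,0,0,-0.9,0],[0,0,0,-0.9,0],[0,0.3,0.2,-0.6,0],[0,0.8,0.54,0,0],[0,0.8,0.54,0,0],[0,0.8,0.54,0,0],[0,0.5,0.33,0,0],[0,0.1,0.05,0,0],[0,0,0,0,0]]]' 20; python3 - <<'E'
from h import *
im,W=wrist('w2');T=wrist_T()
m,P=box(W,T[:2,3],.045,T[2,3]+.005,T[2,3]+.03)
g=(im[...,1]>im[...,0]*1.4)&m&(im[...,1]>im[...,2]*1.2);P=W[g];print('green',len(P),circ(P),np.median(P[:,2]),T[:3,3])
m,P=box(W,(.6085,-.0715),.025,.045,.062);print('post',len(P),len(P) and P.mean(0))
E
python3 to.py 0.6085 -0.0715 0.1
```

```text
time: 4.9
position: [0.6026, -0.0701, 0.1013]
tool_rot: [-3.107, -0.459, 0.002]
ft_force: [0.4, -0.4, -0.2]
grip_width: 0.691
green 6256 [ 0.6121 -0.0675  0.0397] 0.1151547147986361 [ 0.60235016 -0.07001712  0.10143082]
post 12 [ 0.61845262 -0.07047133  0.04650627]
units [0.14 0.08 0.04] rows 1 each [0.136 0.08  0.036] t 4.95 pos [ 0.6024 -0.07    0.1014] q [ 0.54  0.37 -0.57  1.69  0.22  1.14 -1.37]
```

View pics/w2.png

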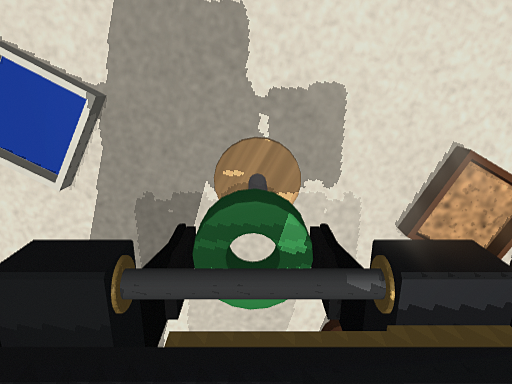

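The ring is level in the jaws with its hole at (253,247). The stand disc is at (258,180). I'll compute the offset from both.

```bash
python3 - <<'E'
from h import *
im,W=wrist();T=wrist_T();zt=T[2,3]+.0154
p=eyes.camera_params('wrist');K=np.array(p['camera_matrix']);C=T@np.array(p['mount'])
def ray(u,v,z):
    d=C[:3,:3]@np.array([(u-K[0,2])/K[0,0],(v-K[1,2])/K[1,1],1]);return C[:3,3]+d*(z-C[2,3])/d[2]
print('TCP',T[:3,3],'hole',ray(253,247,zt),'disc R',ray(301,178,.008),'L',ray(215,178,.008),'top',ray(257,138,.008))
m,P=box(W,(.6085,-.0715),.037,.005,.011);print(len(P),circ(P))
g=(im[...,1]>im[...,0]*1.4)&(im[...,1]>im[...,2]*1.2)&(abs(W[...,2]-zt)<.002);P=W[g];print(len(P),circ(P))
E
```

```text
TCP [ 0.60236749 -0.07011198  0.10164276] hole [ 0.60900254 -0.06885574  0.11704276] disc R [ 0.62452886 -0.10381154  0.008     ] L [ 0.60499398 -0.03893987  0.008     ] top [ 0.64466536 -0.06142284  0.008     ]
3707 [ 0.6123 -0.0714  0.0348]
4067 [ 0.6108 -0.0674  0.0381]
```

The visible hole is biased upward by the ring's thickness, so the ring is in effect centred on the TCP. I'll shift onto the post and lower.

```bash
python3 -m jog '[[[0,0.2,0.095,0,0],[0,0,0,0,0],[0,0,0,0.6,0],[0,0,0,0.5,0],[0,0,0,0.4,0],[0,0,0,0.3,0],[0,0,0,0.2,0],[0,0,0,0.1,0],[0,0,0,0,0]]]' 20;python3 to.py 0.611 -0.0715 0.015
```

```text
time: 6.12
position: [0.6123, -0.0719, 0.0178]
tool_rot: [3.108, 0.458, 0.0]
ft_force: [-0.3, 0.5, 0.3]
grip_width: 0.684
units [-0.03 -0.02  0.07] rows 1 each [-0.028 -0.019  0.07 ] t 6.125 pos [ 0.6123 -0.0719  0.0178] q [ 0.51  0.48 -0.54  1.73  0.29  1.01 -1.41]
```

Over the post without contact. Lower the last few mm, release, rise.

```bash
python3 -m jog '[[[0,-0.02,0,0.06,0],[0,0,0,0.03,0],[0.85,0,0,0,0],[0.85,0,0,0,0],[1,0,0,-0.1,0],[1,0,0,-0.9,0],[1,0,0,-0.9,0],[1,0,0,-0.7,0],[1,0,0,0,0]]]' 20; python3 - <<'E'
from h import *
im,W=wrist();m,P=box(W,(.611,-.0715),.04,.022,.036);print('green',len(P),circ(P),np.median(P[:,2]))
E
python3 to.py 0.443 -0.3275 0.1
```

```text
time: 7.25
position: [0.6134, -0.0721, 0.1211]
tool_rot: [3.106, 0.458, 0.008]
ft_force: [-0.2, -0.0, 0.8]
grip_width: 0.996
green 3474 [ 0.6117 -0.0727  0.0301] 0.02867655503942776
units [-5.89  4.89  0.47] rows 7 each [-0.841  0.699  0.068] t 7.3 pos [ 0.612  -0.0722  0.1191] q [ 0.54  0.37 -0.57  1.65  0.22  1.18 -1.36]
```

```bash
python3 -m jog '[[[1,-0.841,0.699,0.05,0],[1,-0.841,0.699,0.05,0],[1,-0.841,0.699,0.05,0],[1,-0.841,0.699,0.05,0],[1,-0.841,0.699,0.05,0],[1,-0.841,0.699,0.05,0],[1,-0.841,0.699,0.05,0],[1,0,0,0,0],[1,0,0,0,0]]]' 20; python3 - <<'E'
from h import *
im,W=wrist();m,P=box(W,(.443,-.3275),.035,.012,.025);print('yel',len(P),circ(P),np.median(P[:,2]))
E
python3 to.py 0.444 -0.3275 0.004
```

```text
time: 8.43
position: [0.4421, -0.3266, 0.103]
tool_rot: [-3.106, -0.458, 0.001]
ft_force: [0.9, 0.6, 0.1]
grip_width: 1.0
yel 1583 [ 0.445  -0.3273  0.0218] 0.016558546301793292
units [0.02 0.05 2.48] rows 3 each [0.007 0.016 0.828] t 8.475 pos [ 0.4427 -0.326   0.1033] q [ 0.98  0.23 -0.44  1.83  0.11  1.1  -0.78]
```

```bash
python3 -m jog '[[[1,0.03,0.03,0.9,0],[1,0,0,0.8,0],[1,0,0,0.5,0],[1,0,0,0.24,0],[0,0,0,0,0],[0,0,0,0,0],[0,0,0,0,0],[0,0,0,0,0],[0,0,0,0,0],[0,0,0,0,0]]]' 20; python3 to.py 0.611 -0.0715 0.13
```

```text
time: 9.72
position: [0.444, -0.3285, 0.0068]
tool_rot: [3.108, 0.458, 0.0]
ft_force: [-1.3, -0.6, 2.5]
grip_width: 0.499
units [ 5.85 -4.95 -3.08] rows 7 each [ 0.836 -0.707 -0.44 ] t 9.725 pos [ 0.444  -0.3285  0.0068] q [ 0.95  0.36 -0.41  1.9   0.18  0.92 -0.83]
```

```bash
python3 -m jog '[[[0,0,0,-0.9,0],[0,0,0,-0.9,0],[0,0.85,-0.72,-0.9,0],[0,0.9,-0.76,0,0],[0,0.9,-0.76,0,0],[0,0.9,-0.76,0,0],[0,0.9,-0.76,0,0],[0,0.9,-0.76,0,0],[0,0.5,-0.43,0,0],[0,0,0,0,0]]]' 20; python3 to.py 0.611 -0.072 0.04
```

```text
time: 10.98
position: [0.6115, -0.068, 0.1144]
tool_rot: [-3.105, -0.465, -0.001]
ft_force: [-0.3, -1.0, -0.2]
grip_width: 0.499
units [-0.04  0.1   1.86] rows 2 each [-0.021  0.048  0.93 ] t 10.975 pos [ 0.6115 -0.068   0.1144] q [ 0.54  0.38 -0.59  1.66  0.22  1.17 -1.37]
```

```bash
python3 -m jog '[[[0,-0.04,0.1,0,0],[0,0,0,0,0],[0,0,0,0.6,0],[0,0,0,0.5,0],[0,0,0,0.4,0],[0,0,0,0.25,0],[0,0,0,0.1,0],[0,0,0,0,0]]]' 20;python3 to.py 0.611 -0.0715 0.037
```

```text
time: 11.98
position: [0.6106, -0.0754, 0.0406]
tool_rot: [3.108, 0.459, 0.0]
ft_force: [0.2, -0.2, -0.1]
grip_width: 0.497
units [ 0.04 -0.09  0.09] rows 1 each [ 0.038 -0.091  0.09 ] t 11.975 pos [ 0.6106 -0.0754  0.0406] q [ 0.53  0.46 -0.56  1.72  0.27  1.04 -1.4 ]
```

```bash
python3 -m jog '[[[0,0.03,-0.08,0.06,0],[0,0,0,0.03,0],[0,0,0,0,0],[0.75,0,0,0,0],[0.75,0,0,0,0],[0.75,0,0,-0.1,0],[1,0,0,-0.9,0],[1,0,0,-0.9,0],[1,0,0,-0.4,0],[1,0,0,0,0]]]' 20; python3 - <<'E'
from h import *
im,W=wrist('w3');m,P=box(W,(.611,-.0715),.03,.040,.052);m=m&(im[...,0]>im[...,2]*1.5);P=W[m];print('yel',len(P),circ(P),np.median(P[:,2]))
E
python3 to.py 0.487 -0.193 0.13
```

```text
time: 13.22
position: [0.6113, -0.0722, 0.1299]
tool_rot: [3.107, 0.458, 0.003]
ft_force: [0.3, -0.9, -0.3]
grip_width: 0.992
yel 1686 [ 0.6118 -0.0722  0.0222] 0.04656301600466832
units [-3.82  2.   -0.04] rows 5 each [-0.765  0.4   -0.007] t 13.275 pos [ 0.6104 -0.0723  0.1285] q [ 0.55  0.37 -0.59  1.64  0.21  1.2  -1.36]
```

View pics/w3.png

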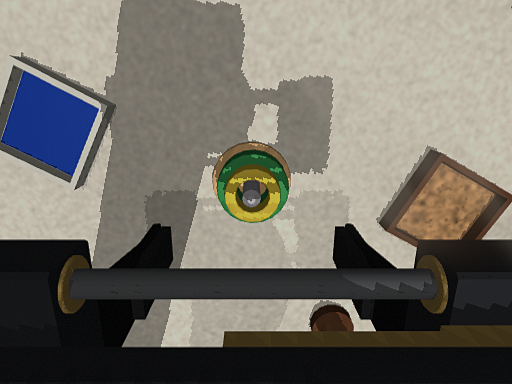

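Both rings are stacked on the post at (252,190), yellow on top, and level. Next is the stamp.

```bash
python3 -m jog '[[[1,-0.8,0.42,0,0],[1,-0.8,0.42,0,0],[1,-0.8,0.42,0,0],[1,-0.8,0.42,0,0],[1,-0.6,0.32,0,0],[1,0,0,0,0],[1,0,0,0,0]]]' 20; python3 - <<'E'
from h import *
im,W=wrist();m,P=box(W,(.487,-.193),.03,.055,.07);print('stamp',len(P),circ(P),np.median(P[:,2]))
E
python3 to.py 0.487 -0.193 0.022
```

```text
time: 14.15
position: [0.4882, -0.1916, 0.128]
tool_rot: [-3.106, -0.459, 0.001]
ft_force: [-0.4, 0.7, -0.3]
grip_width: 0.997
stamp 945 [ 0.4898 -0.1934  0.013 ] 0.06046243031995205
units [-0.05  0.03  2.66] rows 3 each [-0.018  0.011  0.886] t 14.2 pos [ 0.4887 -0.1912  0.1283] q [ 0.82  0.16 -0.54  1.86  0.09  1.14 -1.03]
```

```bash
python3 -m jog '[[[1,-0.01,0.04,0.9,0],[1,0,0,0.9,0],[1,0,0,0.6,0],[1,0,0,0.2,0],[0,0,0,0,0],[0,0,0,0,0],[0,0,0,0,0],[0,0,0,0,0],[0,0,0,0,0],[0,0,0,0,0]]]' 20; python3 to.py 0.635 -0.247 0.12
```

```text
time: 15.45
position: [0.4883, -0.1943, 0.0251]
tool_rot: [3.108, 0.458, 0.0]
ft_force: [0.7, -0.7, -0.3]
grip_width: 0.402
units [ 3.13  2.32 -2.37] rows 4 each [ 0.783  0.58  -0.593] t 15.45 pos [ 0.4883 -0.1943  0.0251] q [ 0.79  0.29 -0.52  1.95  0.18  0.94 -1.09]
```

```bash
python3 -m jog '[[[0,0,0,0,0],[0,0,0,0,0],[0,0,0,0,0]]]' 20; python3 -m jog '[[[0,0,0,-0.8,0],[0,0,0,-0.8,0],[0,0.6,0.44,-0.5,0],[0,0.85,0.62,0,0],[0,0.85,0.62,0,0],[0,0.65,0.5,0,0],[0,0.18,0.12,0,0],[0,0,0,0,0],[0,0,0,0,0]]]' 20; python3 to.py 0.635 -0.247 0.035
```

```text
time: 15.82
position: [0.4882, -0.1942, 0.0249]
tool_rot: [-3.108, -0.458, 0.0]
ft_force: [-1.0, -0.2, 0.7]
grip_width: 0.29
time: 16.95
position: [0.6336, -0.2457, 0.1089]
tool_rot: [-3.108, -0.459, 0.002]
ft_force: [-0.4, 0.9, -1.1]
grip_width: 0.291
units [0.03 0.04 1.85] rows 2 each [0.013 0.02  0.923] t 16.95 pos [ 0.6336 -0.2457  0.1089] q [ 0.7   0.5  -0.5   1.49  0.25  1.21 -1.11]
```

```bash
python3 -m jog '[[[0,0.03,0.04,0.6,0],[0,0,0,0.6,0],[0,0,0,0.4,0],[0,0,0,0.2,0],[0,0,0,0.08,0],[0,0,0,0.04,0],[0,0,0,0.03,0],[0,0,0,0,0]]]' 20; python3 to.py 0.635 -0.247 0.03
```

```text
time: 17.95
position: [0.6365, -0.2474, 0.0313]
tool_rot: [3.108, 0.458, 0.001]
ft_force: [-0.1, 0.0, -0.4]
grip_width: 0.292
units [-0.03 -0.02  0.03] rows 1 each [-0.034 -0.022  0.032] t 17.95 pos [ 0.6365 -0.2474  0.0313] q [ 0.68  0.58 -0.48  1.54  0.29  1.09 -1.14]
```

```bash
python3 -m jog '[[[0,0,0,0.03,0],[0,0,0,0,0],[0.6,0,0,0,0],[0.6,0,0,0,0],[0.8,0,0,0,0],[1,0,0,-0.7,0],[1,0,0,-0.9,0],[1,0,0,-0.9,0],[1,0,0,-0.2,0],[1,0,0,0,0]]]' 20; python3 - <<'E'
from h import *
im,W=wrist('w4');m,P=box(W,(.635,-.247),.03,.058,.075);print('stamp',len(P),circ(P),np.median(P[:,2]))
E
python3 to.py 0.52 0.1 0.15
```

```text
time: 19.2
position: [0.6363, -0.2474, 0.1377]
tool_rot: [3.108, 0.458, 0.0]
ft_force: [0.5, 0.3, -0.4]
grip_width: 0.994
stamp 932 [ 0.6382 -0.2474  0.013 ] 0.06549165676332933
units [-0.26 -9.15 -0.33] rows 10 each [-0.026 -0.915 -0.033] t 19.25 pos [ 0.6357 -0.2472  0.1366] q [ 0.7   0.49 -0.5   1.45  0.24  1.26 -1.1 ]
```

View pics/w4.png

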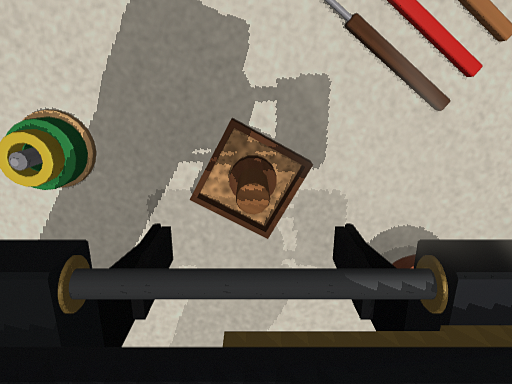

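The stamp stands upright inside the cork tray at (252,185). Next is the orange jar.

```bash
python3 -m jog '[[[1,-0.17,-0.98,0,0],[1,-0.17,-0.98,0,0],[1,-0.17,-0.98,0,0],[1,-0.17,-0.98,0,0],[1,-0.17,-0.98,0,0],[1,-0.17,-0.98,0,0],[1,-0.17,-0.98,0,0],[1,-0.17,-0.98,0,0],[1,-0.17,-0.98,0,0],[1,-0.17,-0.98,0,0]]]' 20; python3 to.py 0.4465 0.1405 0.13
```

```text
time: 20.5
position: [0.4563, 0.109, 0.1362]
tool_rot: [-3.108, -0.458, 0.004]
ft_force: [0.1, 0.5, -0.4]
grip_width: 1.002
units [-0.01 -0.82  0.15] rows 1 each [-0.007 -0.824  0.155] t 20.5 pos [0.4563 0.109  0.1362] q [ 0.47  0.04 -0.76  1.97  0.03  1.15 -1.59]
```

```bash
python3 -m jog '[[[1,0,-0.6,0,0],[1,0,-0.15,0,0],[1,0,0,0,0],[1,0,0,0,0]]]' 20; python3 - <<'E'
from h import *
im,W=wrist();m,P=box(W,(.446,.140),.035,.055,.075);print('jo',len(P),circ(P),np.median(P[:,2]))
E
python3 to.py 0.4465 0.1405 0.026
```

```text
time: 21.0
position: [0.4497, 0.1356, 0.1373]
tool_rot: [3.108, 0.455, -0.001]
ft_force: [0.9, 0.5, -0.6]
grip_width: 1.0
jo 2777 [0.4475 0.1411 0.023 ] 0.060712524908903776
units [-0.04 -0.14  2.78] rows 3 each [-0.013 -0.046  0.928] t 21.05 pos [0.4497 0.1357 0.1374] q [ 0.44  0.04 -0.79  1.97  0.03  1.15 -1.65]
```

```bash
python3 -m jog '[[[1,-0.04,-0.12,0.6,0],[1,0,0,0.8,0],[1,0,0,0.8,0],[1,0,0,0.5,0],[1,0,0,0.08,0],[0,0,0,0,0],[0,0,0,0,0],[0,0,0,0,0],[0,0,0,0,0],[0,0,0,0,0]]]' 20; python3 -m jog '[[[0,0,0,0,0],[0,0,0,0,0]]]'; python3 to.py 0.632 0.26 0.12
```

```text
time: 22.3
position: [0.4466, 0.1412, 0.0267]
tool_rot: [3.108, 0.458, 0.001]
ft_force: [0.1, 0.1, 2.7]
grip_width: 0.523
time: 22.55
position: [0.4466, 0.1412, 0.0267]
tool_rot: [3.108, 0.458, 0.0]
ft_force: [-1.1, -0.3, 3.0]
grip_width: 0.519
units [ 5.3  -1.5  -2.33] rows 6 each [ 0.883 -0.251 -0.389] t 22.55 pos [0.4466 0.1412 0.0267] q [ 0.37  0.21 -0.79  2.08  0.19  0.92 -1.79]
```

```bash
python3 -m jog '[[[0,0,0,-0.8,0],[0,0,0,-0.8,0],[0,0.6,-0.17,-0.5,0],[0,0.85,-0.24,0,0],[0,0.85,-0.24,0,0],[0,0.85,-0.24,0,0],[0,0.85,-0.24,0,0],[0,0.85,-0.24,0,0],[0,0.45,-0.13,0,0],[0,0,0,0,0]]]' 25; python3 to.py 0.633 0.26 0.034
```

```text
time: 23.8
position: [0.632, 0.2604, 0.109]
tool_rot: [-3.107, -0.459, 0.003]
ft_force: [-0.4, -0.5, -2.0]
grip_width: 0.517
units [0.02 0.02 1.88] rows 2 each [0.012 0.01  0.938] t 23.8 pos [0.632  0.2604 0.109 ] q [ 0.1   0.57 -0.74  1.47  0.39  1.25 -1.96]
```

```bash
python3 -m jog '[[[0,0.01,0.01,0.6,0],[0,0,0,0.5,0],[0,0,0,0.35,0],[0,0,0,0.2,0],[0,0,0,0.1,0],[0,0,0,0.05,0],[0,0,0,0.03,0],[0,0,0,0,0],[0,0,0,0,0]]]' 25; python3 to.py 0.633 0.26 0.0317
```

```text
time: 24.92
position: [0.6328, 0.2596, 0.0376]
tool_rot: [3.108, 0.458, 0.001]
ft_force: [0.2, 0.3, -1.5]
grip_width: 0.517
units [ 0.01 -0.01  0.15] rows 1 each [ 0.007 -0.008  0.147] t 24.925 pos [0.6328 0.2596 0.0376] q [ 0.08  0.64 -0.71  1.53  0.44  1.14 -2.  ]
```

```bash
python3 -m jog '[[[0,0,0,0.06,0],[0,0,0,0.04,0],[0,0,0,0.03,0],[0,0,0,0.02,0],[0,0,0,0,0]]]' 25; python3 to.py 0.633 0.26 0.0317
```

```text
time: 25.55
position: [0.6326, 0.2595, 0.0318]
tool_rot: [3.108, 0.458, -0.0]
ft_force: [-2.1, -0.5, 3.4]
grip_width: 0.518
units [ 0.01 -0.01  0.  ] rows 1 each [ 0.013 -0.008  0.003] t 25.55 pos [0.6326 0.2595 0.0318] q [ 0.08  0.64 -0.71  1.53  0.45  1.13 -2.  ]
```

Contact with the floor (3.4 N up). Release.

```bash
python3 -m jog '[[[0.75,0,0,0,0],[0.75,0,0,0,0],[0.75,0,0,0,0],[0.8,0,0,-0.7,0],[0.8,0,0,-0.9,0],[0.8,0,0,-0.9,0],[0.8,0,0,-0.2,0],[0.8,0,0,0,0]]]' 25; python3 - <<'E'
from h import *
im,W=wrist('w5');m,P=box(W,(.633,.26),.035,.06,.078);print('jo',len(P),circ(P),np.median(P[:,2]))
E
python3 to.py 0.491 0.371 0.14
```

```text
time: 26.55
position: [0.6327, 0.2595, 0.1392]
tool_rot: [3.108, 0.458, 0.001]
ft_force: [-0.1, 0.7, -0.3]
grip_width: 0.799
jo 2853 [0.6332 0.2592 0.0231] 0.06568753886013814
units [-2.57 -3.7  -0.05] rows 4 each [-0.643 -0.924 -0.011] t 26.6 pos [0.6322 0.2591 0.1381] q [ 0.1   0.55 -0.75  1.44  0.38  1.3  -1.95]
```

View pics/w5.png

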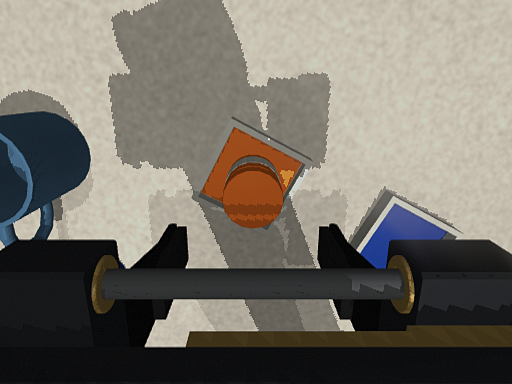

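The orange jar is upright and centred in its tray at (252,195). The mug is clear on the left. Now the blue jar.

```bash
python3 -m jog '[[[0.8,-0.64,-0.92,0,0],[0.8,-0.64,-0.92,0,0],[0.8,-0.64,-0.92,0,0],[0.8,-0.5,-0.75,0,0],[0.8,-0.13,-0.18,0,0],[0.8,0,0,0,0],[0.8,0,0,0,0]]]' 25; python3 - <<'E'
from h import *
im,W=wrist('w6');m,P=box(W,(.491,.371),.035,.055,.075);print('jb',len(P),circ(P),np.median(P[:,2]))
E
python3 to.py 0.491 0.3715 0.026
```

```text
time: 27.48
position: [0.4941, 0.3696, 0.1386]
tool_rot: [3.108, 0.453, -0.001]
ft_force: [0.0, 0.2, 0.1]
grip_width: 0.8
jb 2748 [0.4924 0.3738 0.0231] 0.060755343433686465
units [-0.06 -0.07  2.82] rows 3 each [-0.02  -0.023  0.939] t 27.525 pos [0.4941 0.3697 0.1387] q [-0.03  0.42 -0.83  1.62  0.33  1.24 -2.2 ]
```

View pics/w6.png

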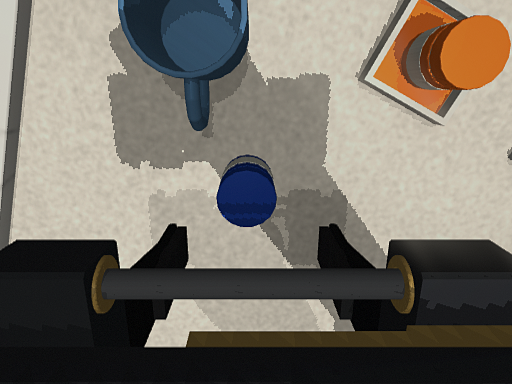

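The jar is at (247,195). The handle tip (198,128) lies ahead of the fingers' line, so it is clear.

```bash
python3 -m jog '[[[0.8,-0.05,-0.09,0.6,0],[0.8,0,0,0.8,0],[0.8,0,0,0.8,0],[0.8,0,0,0.5,0],[0.8,0,0,0.1,0],[0,0,0,0,0],[0,0,0,0,0],[0,0,0,0,0],[0,0,0,0,0],[0,0,0,0,0]]]' 25; python3 to.py 0.609 0.1035 0.12
```

```text
time: 28.78
position: [0.4901, 0.3744, 0.0283]
tool_rot: [3.108, 0.458, 0.002]
ft_force: [-0.3, -1.9, 6.2]
grip_width: 0.52
units [ 0.9   7.34 -2.29] rows 8 each [ 0.112  0.918 -0.286] t 28.775 pos [0.4901 0.3744 0.0283] q [-0.09  0.54 -0.77  1.72  0.42  1.06 -2.28]
```

```bash
python3 -m jog '[[[0,0,0,-0.8,0],[0,0,0,-0.8,0],[0,0,0.3,-0.6,0],[0,0.12,0.95,-0.1,0],[0,0.12,0.95,0,0],[0,0.12,0.95,0,0],[0,0.12,0.95,0,0],[0,0.12,0.95,0,0],[0,0.12,0.95,0,0],[0,0.12,0.95,0,0]]]' 25; python3 to.py 0.609 0.1035 0.036;python3 -m jog '[[[0,0.06,0.3,0,0],[0,0,0.08,0,0],[0,0,0,0,0],[0,0,0,0,0]]]' 25; python3 to.py 0.609 0.1035 0.04
```

```text
time: 30.02
position: [0.6019, 0.1153, 0.1189]
tool_rot: [3.108, 0.457, -0.002]
ft_force: [-0.3, -0.5, -1.4]
grip_width: 0.519
units [0.09 0.33 2.07] rows 3 each [0.03  0.111 0.691] t 30.025 pos [0.6019 0.1153 0.1189] q [ 0.37  0.41 -0.75  1.65  0.3   1.2  -1.73]
time: 30.52
position: [0.6079, 0.1058, 0.1194]
tool_rot: [-3.107, -0.462, 0.0]
ft_force: [-0.6, 0.2, -1.0]
grip_width: 0.52
units [0.01 0.07 1.99] rows 3 each [0.003 0.022 0.662] t 30.525 pos [0.6079 0.1058 0.1194] q [ 0.38  0.42 -0.74  1.64  0.3   1.2  -1.71]
```

```bash
python3 -m jog '[[[0,0.01,0.04,0.6,0],[0,0,0,0.5,0],[0,0,0,0.4,0],[0,0,0,0.25,0],[0,0,0,0.15,0],[0,0,0,0.07,0],[0,0,0,0,0],[0,0,0,0,0]]]' 25; python3 to.py 0.609 0.1035 0.0333
```

```text
time: 31.52
position: [0.6097, 0.1026, 0.041]
tool_rot: [3.108, 0.458, 0.001]
ft_force: [0.6, -0.5, -2.5]
grip_width: 0.519
units [-0.01 -0.03  0.19] rows 1 each [-0.012 -0.027  0.193] t 31.525 pos [0.6097 0.1026 0.041 ] q [ 0.35  0.5  -0.71  1.71  0.36  1.07 -1.75]
```

```bash
python3 -m jog '[[[0,0,0,0.07,0],[0,0,0,0.05,0],[0,0,0,0.04,0],[0,0,0,0.03,0],[0,0,0,0,0],[0,0,0,0,0]]]' 25; python3 to.py 0.609 0.1035 0.0333
```

```text
time: 32.28
position: [0.6093, 0.1025, 0.0333]
tool_rot: [3.108, 0.458, -0.0]
ft_force: [-3.0, -1.3, 3.5]
grip_width: 0.519
units [-0.   -0.03 -0.  ] rows 1 each [-0.001 -0.025 -0.   ] t 32.275 pos [0.6093 0.1025 0.0333] q [ 0.35  0.51 -0.7   1.71  0.37  1.06 -1.75]
```

Floor contact. Release, rise, and move to the right so the top camera sees everything.

```bash
python3 -m jog '[[[0.75,0,0,0,0],[0.75,0,0,0,0],[0.75,0,0,0,0],[0.8,0,0,-0.7,0],[0.8,0,0,-0.9,0],[0.8,0,0,-0.9,0],[0.8,0,0,-0.9,0],[0.8,-0.8,0.5,-0.5,0],[0.8,-0.8,0.9,0,0],[0.8,-0.8,0.9,0,0]]]' 25;python3 -m jog '[[[0.8,-0.2,0.95,0,0],[0.8,-0.2,0.95,0,0],[0.8,-0.2,0.95,0,0],[0.8,-0.2,0.95,0,0],[0.8,-0.2,0.95,0,0],[0.8,-0.2,0.95,0,0],[0.8,-0.2,0.95,0,0],[0.8,-0.2,0.95,0,0],[0.8,-0.2,0.95,0,0],[0.8,0,0,0,0]]]'; python3 - <<'E'
from h import *
im,d=eyes.get_image('top');cv2.imwrite('pics/top1.png',im[:,:,::-1])
p=eyes.camera_params('top');K,T=np.array(p['camera_matrix']),np.array(p['pose']);W=cloud(d,K,T);W0=cloud(np.load('top0.npz')['d'],K,T)
for k,c,r,lo,hi in [('jb',(.609,.1035),.035,.058,.08),('jo',(.632,.26),.035,.058,.08),('stamp',(.635,-.247),.03,.058,.08),('yel',(.6095,-.0718),.03,.04,.052),('green',(.6095,-.0718),.033,.024,.036)]:
    m,P=box(W,c,r,lo,hi);print(k,len(P),circ(P) if len(P) else '',np.median(P[:,2]) if len(P) else '')
for w in (W0,W): m,P=box(w,(.6,.445),.09,.06,.1);print('mug',len(P),circ(P),P.mean(0))
im,d=eyes.get_image('side');cv2.imwrite('pics/side1.png',im[60:310,180:350,::-1].repeat(3,0).repeat(3,1)[:600])
E
```

```text
time: 33.52
position: [0.5436, -0.0142, 0.1893]
tool_rot: [3.107, 0.46, 0.002]
ft_force: [0.4, -0.4, 0.1]
grip_width: 0.803
time: 34.78
position: [0.5723, -0.3662, 0.1878]
tool_rot: [3.108, 0.449, -0.002]
ft_force: [0.7, -0.4, -0.1]
grip_width: 0.8
jb 231 [0.6086 0.1017 0.0228] 0.06600248652111962
jo 233 [0.6313 0.2579 0.0232] 0.06571236800933589
stamp 77 [ 0.6353 -0.248   0.0129] 0.06582049862623729
yel 148 [ 0.609  -0.0731  0.0218] 0.046962883493199326
green 168 [ 0.6096 -0.0735  0.0301] 0.02896371232293693
mug 385 [0.5832 0.436  0.054 ] [0.59238593 0.44010321 0.07533644]
mug 387 [0.5833 0.4394 0.053 ] [0.59265301 0.43965294 0.07527636]
```

View pics/top1.png

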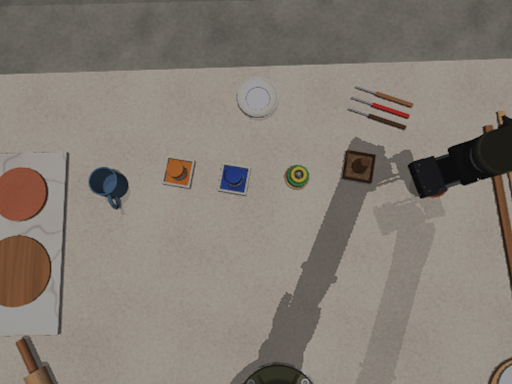

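View pics/side1.png

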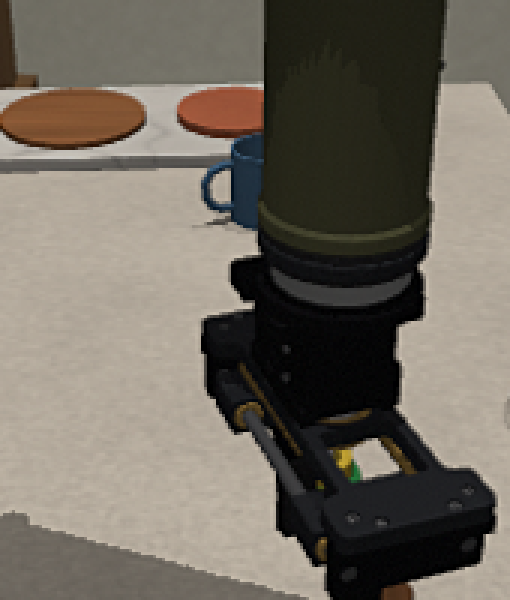

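The top view shows every item in place: jars at (178,170) and (234,178), rings at (297,176), stamp at (359,166), mug unmoved. In the side view the arm blocks the line of sight. All the measured positions are well inside tolerance, so I'm handing in.

```bash
python3 -c "
from bench import job;print(job.close_job())"
```

```text
the job is handed in; nothing more can be done
None
```

All five things are put away, and I handed the job in at about 35 s of the 128 s allowed. It reported no verdict. The arm was left clear of everything, at 0.19 m height over the right side.

| Item | Distance from target centre (last top-camera check) | Measured top height | Expected |
|---|---|---|---|
| Green ring | within about 2 mm of the post | 29 mm | 30 mm |
| Yellow ring | within about 2 mm of the post | 47 mm | 48 mm |
| Blue jar | about 2 mm | 66 mm | 67 mm |
| Orange jar | about 2 mm | 66 mm | 67 mm |
| Stamp | about 2 mm | 66 mm | 67 mm |

- **Jars:** both were lowered until they touched the tray floor (about 3.5 N upward) before I let go.
- **Mug:** its average measured position changed by less than 1 mm. A circle fit to the mug shifted 3 mm, but that fit was poor.
- **Checks that disagreed or failed:** the wrist and top cameras differed by 2–3 mm throughout, within what the grip and fit needed. The final side picture was no use because the arm blocked the view, so I judged that things were upright from the top and wrist views and the heights.

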